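# Release the transport lock of a countertop fridge and open it

## Task

Release the transport lock on the roof of the small countertop fridge: slide its red grip to the left (as you face its door) until it is fully home against its end stop, firmly but without forcing it. Then swing the fridge door wide open, to about a right angle, and leave it open with the lock still home. Leave the mug, jar and bowl where they stand.

Things in the scene. Friction and masses are not known exactly. Their poses are not given: they have to be found in the camera images.
- fridge: Small countertop fridge, fixed, grey, aluminium door; 250 deep (x), 220 wide (y), roof 230 high. Origin: centre of its underside. Own +x runs from the door to the back (door's front face at x = -125 mm), +y to the left seen from the robot, z up. On the roof's front edge lies a black lock housing, x -95 to -65 mm, 208 long, 14 high (z 230 to 244).
- lock_slide (a joint): Travel (m) of the lock slide towards the fridge's +y; 0 = far right, starts at 0 to 0.012. About 5 N dry friction plus 15 N per m/s; stays where left. Its bolt blocks the door up to about 0.045. The end stop is out of sight and differs each time: the slide meets the stop's catch at 0.050 to 0.092 and is home 8 to 9 mm later. Find it by feel (see catch).
- lock_grip (a point): Point in the slide's red grip, 19 mm below its top; axes as the fridge's. The grip is an upright block, 60 long (fridge's y), 16 thick (x), 38 high: foot 250 mm, top 288 mm above the worktop. It stands on a 5 mm plate, 66 long, reaching 39 mm forward and 15 mm back of the grip's middle. Free on all sides: pinch it across its thickness or push its right end.
- catch (a joint): Spring catch of the end stop, hidden in the housing (m): 0 untouched, 0.008 pushed right in = slide home. Springs out if the slide is drawn back; the slide's friction holds it in. Push needed on the grip: about 5 N before the catch, 6.5 to 8 N while it goes in, then rising 3 N per mm as the buffer yields. Pushing until 13 to 16 N are felt is right.
- buffer (a joint): Hidden rubber buffer behind the catch (m): 0 unloaded, yields 1 mm per 3 N. Beyond 0.008 (24 N) the lock counts as forced.
- door (a joint): Opening angle of the fridge door, rad: 0 shut, 1.57 a right angle, 1.9 its limit. Upright hinge at the door's left end (seen from the robot); it opens towards the robot. About 0.15 N m of friction; stays where it is left. Mass 0.8 kg.
- door_handle (a point): Point on the door's upright bar handle, 20 mm below its top. Bar 12 x 12, 150 long (foot 100, top 250 mm above the worktop), middle 40 mm before the door's face and, shut, 65 mm right of the fridge's middle; stays 10 thick at 115 and 185 mm height. Axes: x into the door, y to the hinge side, z up. Can be pinched from above, fingers left and right of it (along y).
- door_hinge (a point): Point on the door's upright hinge axis at the handle point's height; 125 mm in front of and 110 mm left of the fridge's middle.
- mug: Blue mug, 80 across, 95 high, standing beside the fridge, left or right. Origin: centre of its underside. Leave it alone.
- jar: Amber glass jar with a wooden lid, 80 across, 120 high, standing on the fridge's other side. Origin: centre of its underside. Leave it alone.
- bowl: White bowl, 80 across, 40 high, standing at the back of the fridge's roof. Origin: centre of its underside. Leave it alone.

How it is judged:
By the outcome, as a careful person would: the job done as asked, in the order asked, and still so for the second after the job is handed in, with the robot touching nothing.
It also fails if it takes over 67 s, if anything falls off the work surface, if the arm or the gripper's body presses on something with over 40 N, if the wrist force passes 120 N, or if a joint passes its speed limit or range.

## Robot

A 7-joint arm with a two-finger parallel gripper is mounted at the origin on the work surface. World frame = base frame: x ahead of the robot, y to its left, z up, the work surface at z = 0. Lengths are in m, angles in rad, forces in N, time in s.
With the tool pointing down it reaches from about 0.425 to 1.025 m from the base axis. Payload 9.4 kg.
Tool frame: the origin (TCP) lies at the very end of the fingers, on their centre line; the grasp point (between the pads) lies 19 mm behind it; z points along the fingers, y is the line along which they close (so a half turn about z gives the same grasp; the last joint's range is limited). The gripper opens to 85 mm and grips with 20 to 120 N. Pads are 22 mm wide; open, the fingers measure 114 mm over their backs; the gripper's body (76 mm by 85 mm) begins 54 mm behind the grasp point. The pads swing forward as they close: fully open they stand 13 mm farther back than shut.
Start: joints at [1.197, 0.599, -0.003, 1.599, 0.002, 0.943, -0.08], TCP at [0.212, -0.693, 0.231] pointing down, gripper open.
Joint ranges: [-2.57, 2.57], [-0.35, 1.97], [-1.29, 1.29], [0.11, 2.56], [-1.05, 4.19], [0.11, 1.86], [-2.63, 2.63]. Speed limits (rad/s): [2.22, 2.22, 3.01, 3.01, 3.14, 3.14, 3.14].

## Interface

Orientations are given as [roll, pitch, yaw] about the fixed x, y, z axes, in that order (R = Rz(yaw) Ry(pitch) Rx(roll)).
In Python, from bench import robot gives the robot as it stands.
- The arm moves only by the shell command python3 -m handwheel 'ROWS' [FORCE]. ROWS is JSON, a list of rows, each an object with "offset": the shift along the world's x, y, z each as a share of 40 cm, from -1 to 1, a list of three; "rotation": the turn, a rotation vector about the world's x, y, z each as a share of 90 degrees, from -1 to 1, a list of three; "claw": the opening, from 0 (shut) to 1 (fully open). In form: [{"offset": [x, y, z], "rotation": [wx, wy, wz], "claw": claw}, ...]. A call has 1 to 10 rows; each row is the pose to reach, as a shift and turn from the pose commanded when the call began; what a row does not reach only later rows make up. A row lasts 1/12 s, in which the tool goes at most 41.7 mm and 7.16 degrees, less where a joint would pass 70% of its speed; a pose out of reach is approached as far as the arm can. A call with a number of a shift or a turn outside -1 to 1 is refused whole. A call with a gripper value outside its range is refused whole. The fingers move at their own pace and stop on an object; FORCE is the grip in N (left out, the last holds). Time passes only in rows, so rows that repeat a pose let the fingers close. It gives the time, the measured TCP pose, the force, the opening and the grip force at its end, in the units of the state.
- robot.observe(): the state, without advancing time (a new reading comes with each control period).
- robot.snapshot(name): name is "side" or "top" or "wrist"; returns the picture (420x560x3 uint8, blue, green, red); there is no depth.
- robot.camera_params(name): a dict with "fx", "fy", "cx", "cy" (pixels), "world_from_camera" (4x4, takes a point from camera to world coordinates). Camera axes: x right, y down, z forward; pixel columns grow to the right and rows downward; lengths in m; the calibration is good to about 2 mm. A picture is of the moment at which its call begins: read the wrist's pose just before it. camera_params takes no time and is no camera call; for the wrist camera it gives the pose at the moment of the call.
- robot.job_done(): hands the job in; it is judged then, once.
The state is a dict: "time": time; "qpos": joint angles; "joint_velocities": joint speeds; "joint_torque": joint torques, N m; "tool_pos": TCP position; "tool_rot": TCP orientation; "contact_force": force on the tool from outside, world axes, zero at the start; "torque": the same for the moment, N m; "width": finger opening in m; "gripper_force": force on a finger pad.
Only numpy, scipy, OpenCV 4.12 (cv2) and the standard library are available. Lean on these libraries where they do the work, as an engineer would, in place of code of your own. Each camera call takes 0.05 s, during which the arm holds its last target. There are 200 camera calls.

## Working session

There is one attempt and no reset: what is moved stays moved. The work goes in short steps, Python scripts to look and compute and a shell command to move; the robot and the scene stay as the last step left them, time stands still between calls to the robot, and variables do not carry over. Pictures are saved under pics/ and viewed, at most 10 in all, crops included, and the job is handed in when it is done.

```bash
mkdir -p pics; ls; python3 - <<'E'
from bench import robot
import cv2
s=robot.observe();print(s)
for n in("top","side"):
    im=robot.snapshot(n);cv2.imwrite(f"pics/{n}0.png",im)
    p=robot.camera_params(n);print(n,p)
E
```

```text
pics
{'time': 0.0, 'qpos': array([ 1.19728973,  0.60014921, -0.00254988,  1.60015761,  0.00182636,
        0.94287829, -0.07983672]), 'joint_velocities': array([-7.49320553e-04,  5.13389346e-05,  8.06818118e-04, -6.92173795e-04,
       -1.87101855e-03,  2.46247589e-03,  7.24265743e-04]), 'joint_torque': array([ 3.07279779e-04, -7.76451445e+01,  1.56563636e+00, -2.58016187e+01,
        1.23735165e-02,  8.73766345e-03,  2.18995467e-05]), 'tool_pos': array([ 0.21187881, -0.69284446,  0.23038956]), 'tool_rot': array([-3.14001041e+00,  1.62903146e-04,  2.96849535e-01]), 'contact_force': array([-0.40538324, -0.0942971 ,  0.84404451]), 'torque': array([ 0.03160608,  0.04710576, -0.01334279]), 'gripper_force': 0.0, 'width': 0.0854225035356845}
top {'fx': 394.5863207715845, 'fy': 394.5863207715845, 'cx': 276.18404169800925, 'cy': 202.97433979021068, 'world_from_camera': array([[-0.01230483, -0.98281526,  0.18418133,  0.56708415],
       [-0.99981183,  0.00933038, -0.01700756,  0.02430055],
       [ 0.0149968 , -0.18435595, -0.98274512,  0.88888283],
       [ 0.        ,  0.        ,  0.        ,  1.        ]])}
side {'fx': 525.5823372672326, 'fy': 525.5823372672326, 'cx': 279.71587601594996, 'cy': 210.62142096346665, 'world_from_camera': array([[ 0.7192497 , -0.42020099,  0.55327299,  0.1786607 ],
       [-0.69461132, -0.41892454,  0.58482248, -0.53667219],
       [-0.01396335, -0.80494308, -0.59318772,  0.72502926],
       [ 0.        ,  0.        ,  0.        ,  1.        ]])}
```

View pics/top0.png

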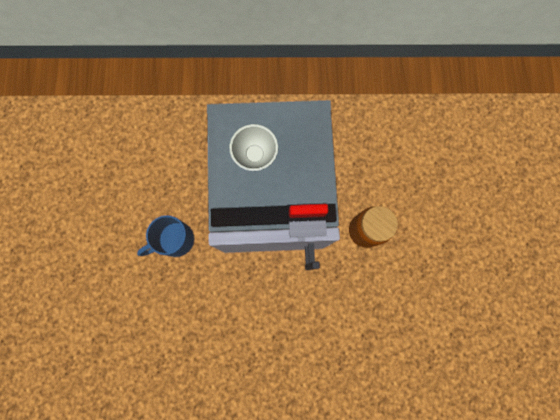

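View pics/side0.png

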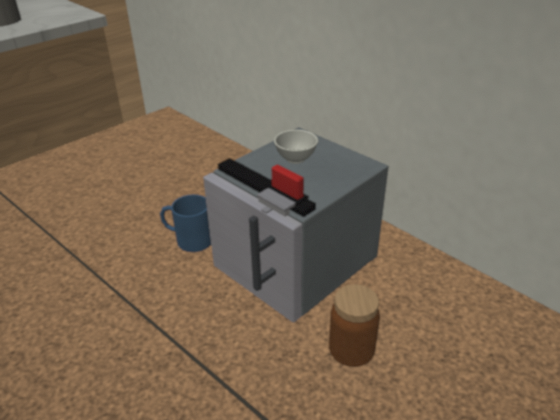

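The top view shows the fridge centred near (270,170), with the red grip at (289–328, 205–216) and the handle top at about (312,265). The mug is on the left at (170,237), the jar on the right at (378,225), and the bowl at (254,148).

```bash
cat > h.py <<'E'
import numpy as np,cv2
from bench import robot
def ray(n,u,v,z,p=None):
    p=p or robot.camera_params(n);T=p["world_from_camera"]
    d=T[:3,:3]@np.array([(u-p["cx"])/p["fx"],(v-p["cy"])/p["fy"],1]);o=T[:3,3]
    return o+d*(z-o[2])/d[2]
def mask(im,lo,hi,lo2=None,hi2=None):
    h=cv2.cvtColor(im,cv2.COLOR_BGR2HSV);m=cv2.inRange(h,lo,hi)
    return m
def red(im):
    return mask(im,(0,150,70),(6,255,255))|mask(im,(174,150,70),(180,255,255))
def box(m):
    c=max(cv2.findContours(m,0,2)[0],key=cv2.contourArea);return cv2.boxPoints(cv2.minAreaRect(c)),c
E
python3 - <<'E'
from h import *
np.set_printoptions(precision=4,suppress=True)
im=cv2.imread("pics/top0.png")
b,c=box(red(im));print("red",b);print([ray("top",*q,.288) for q in b])
hs=cv2.cvtColor(im,cv2.COLOR_BGR2HSV)
m=cv2.inRange(hs,(0,0,0),(180,255,30));m[:100]=0
for c in cv2.findContours(m,0,2)[0]:
    if cv2.contourArea(c)>20: print("blk",cv2.contourArea(c),cv2.boundingRect(c),cv2.boxPoints(cv2.minAreaRect(c)).tolist())
for q in[(208,103),(330,101),(212,208),(336,205),(211,227),(338,222)]:print(q,ray("top",*q,.23 if q[1]<150 else .244))
print("handle",ray("top",312,266,.25))
for q,z in(((170,237),.095),((378,225),.12),((254,148),.27)):print(ray("top",*q,z))
cv2.imwrite("pics/c.png",cv2.resize(im[90:290,190:410],None,fx=3.5,fy=3,interpolation=cv2.INTER_CUBIC))
E
```

```text
red [[289. 204.]
 [328. 204.]
 [328. 217.]
 [289. 217.]]
[array([ 0.6779, -0.0059,  0.288 ]), array([ 0.6773, -0.0665,  0.288 ]), array([ 0.6569, -0.0658,  0.288 ]), array([ 0.6575, -0.0056,  0.288 ])]
(208, 103) [0.8727 0.132  0.23  ]
(330, 101) [ 0.8753 -0.0857  0.23  ]
(212, 208) [0.6805 0.1195 0.244 ]
(336, 205) [ 0.6836 -0.0864  0.244 ]
(211, 227) [0.6489 0.1206 0.244 ]
(338, 222) [ 0.655  -0.0886  0.244 ]
handle [ 0.5836 -0.0429  0.25  ]
[0.6484 0.2245 0.095 ]
[ 0.6651 -0.189   0.12  ]
[0.775  0.0488 0.27  ]
```

View pics/c.png

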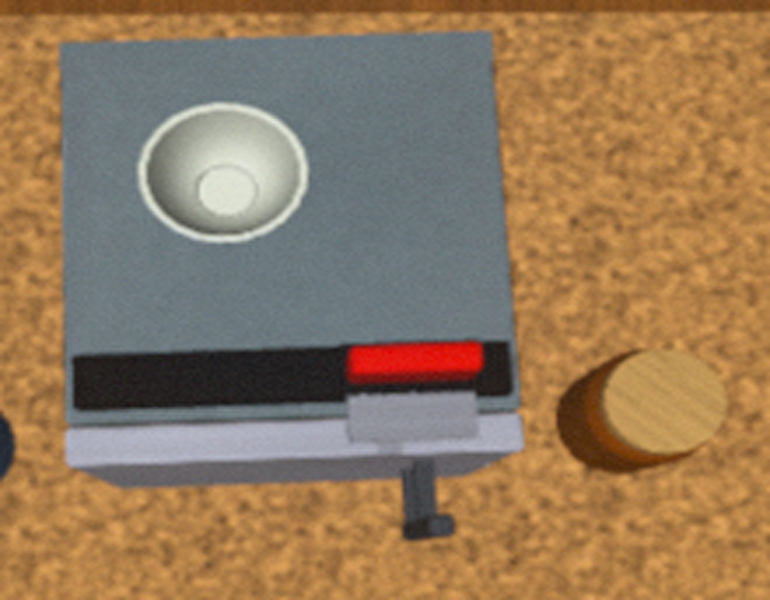

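```bash
python3 - <<'E'
from h import *
np.set_printoptions(precision=4,suppress=True)
f=lambda x,y,z:ray("top",190+x/3.5,90+y/3,z)
P=dict(bl=f(61,45,.23),br=f(492,32,.23),hbl=f(75,355,.244),hbr=f(510,341,.244),hfr=f(510,394,.244),hfl=f(77,410,.244),gl=f(347,348,.288),gr=f(482,342,.288),gfl=f(348,375,.288),gfr=f(482,370,.288),hand=f(441,524,.25))
for k,v in P.items():print(k,v)
for a,b in(("bl","br"),("hbl","hbr"),("hfl","hfr"),("gl","gr")):
    d=P[a]-P[b];print(a,np.degrees(np.arctan2(-d[0],d[1])),np.linalg.norm(d))
yaw=[];c=(P["hbl"]+P["hbr"]+P["hfl"]+P["hfr"])/4
for t in(.01,.02,.03):
    R=np.array([[np.cos(t),-np.sin(t)],[np.sin(t),np.cos(t)]])
    o=c[:2]+R@[.08,0];print(t,"o",o,"back",o+R@[.125,0],"handle",o+R@[-.165,-.065],"hinge",o+R@[-.125,.11],"gripx",o+R@[-.08,-.035])
E
```

```text
bl [0.8689 0.1329 0.23  ]
br [ 0.876  -0.0868  0.23  ]
hbl [0.6799 0.1204 0.244 ]
hbr [ 0.6858 -0.086   0.244 ]
hfr [ 0.6561 -0.0849  0.244 ]
hfl [0.6494 0.1189 0.244 ]
gl [ 0.6747 -0.0061  0.288 ]
gr [ 0.6773 -0.0661  0.288 ]
gfl [ 0.6606 -0.0063  0.288 ]
gfr [ 0.6627 -0.0655  0.288 ]
hand [ 0.5856 -0.0493  0.25  ]
bl 1.8459984164699146 0.21978394196726045
hbl 1.6337617421915271 0.20653949832352816
hfl 1.8956607823635434 0.2038930102470998
gl 2.461599696964997 0.06000607589361149
0.01 o [0.7478 0.0179] back [0.8728 0.0192] handle [ 0.5835 -0.0487] hinge [0.6217 0.1267] gripx [ 0.6682 -0.0179]
0.02 o [0.7478 0.0187] back [0.8728 0.0212] handle [ 0.5841 -0.0496] hinge [0.6206 0.1262] gripx [ 0.6685 -0.0179]
0.03 o [0.7478 0.0195] back [0.8727 0.0233] handle [ 0.5848 -0.0504] hinge [0.6196 0.1257] gripx [ 0.6689 -0.0179]
```

```bash
python3 -m handwheel '[{"offset":[0.62,0.78,0.1],"rotation":[0,0,0.7],"claw":0},{"offset":[0.62,0.78,0.1],"rotation":[0,0,0.7],"claw":0},{"offset":[0.62,0.78,0.1],"rotation":[0,0,0.7],"claw":0},{"offset":[0.62,0.78,0.1],"rotation":[0,0,0.7],"claw":0},{"offset":[0.62,0.78,0.1],"rotation":[0,0,0.7],"claw":0},{"offset":[0.62,0.78,0.1],"rotation":[0,0,0.7],"claw":0},{"offset":[0.62,0.78,0.1],"rotation":[0,0,0.7],"claw":0},{"offset":[0.62,0.78,0.1],"rotation":[0,0,0.7],"claw":0},{"offset":[0.62,0.78,0.1],"rotation":[0,0,0.7],"claw":0},{"offset":[0.62,0.78,0.1],"rotation":[0,0,0.7],"claw":0}]'
```

```text
time: 0.93
tool_pos: [0.4627, -0.3771, 0.2717]
tool_rot: [3.14, -0.001, 1.407]
contact_force: [-0.7, 0.7, 0.4]
width: -0.0
gripper_force: 0.0
```

```bash
python3 -m handwheel '[{"offset":[0.515,0.66,0.07],"rotation":[0,0,0.123],"claw":0},{"offset":[0.515,0.66,0.07],"rotation":[0,0,0.123],"claw":0},{"offset":[0.515,0.66,0.07],"rotation":[0,0,0.123],"claw":0},{"offset":[0.515,0.66,0.07],"rotation":[0,0,0.123],"claw":0},{"offset":[0.515,0.66,0.07],"rotation":[0,0,0.123],"claw":0},{"offset":[0.515,0.66,0.07],"rotation":[0,0,0.123],"claw":0},{"offset":[0.515,0.66,0.07],"rotation":[0,0,0.123],"claw":0},{"offset":[0.515,0.66,0.07],"rotation":[0,0,0.123],"claw":0},{"offset":[0.515,0.66,0.07],"rotation":[0,0,0.123],"claw":0},{"offset":[0.515,0.66,0.07],"rotation":[0,0,0.123],"claw":0}]'
python3 - <<'E'
from h import *
print(robot.observe()["tool_pos"])
cv2.imwrite("pics/w1.png",robot.snapshot("wrist"))
E
```

```text
time: 1.77
tool_pos: [0.6673, -0.1134, 0.2988]
tool_rot: [3.142, -0.002, 1.595]
contact_force: [-0.3, -1.8, -0.3]
width: 0.0002
gripper_force: 0.0
[ 0.66726637 -0.11337159  0.29883018]
```

View pics/w1.png

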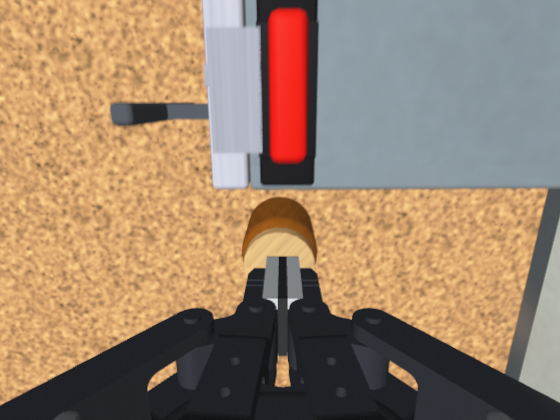

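Wrist view: the red grip spans columns 269–308 with its right end at row 162. The closed fingertips at column 283 line up with it, so I go down and feel for contact.

```bash
python3 -m handwheel '[{"offset":[0.005,0,-0.045],"rotation":[0,0,0],"claw":0},{"offset":[0.005,0,-0.09],"rotation":[0,0,0],"claw":0},{"offset":[0.005,0.03,-0.09],"rotation":[0,0,0],"claw":0},{"offset":[0.005,0.05,-0.09],"rotation":[0,0,0],"claw":0},{"offset":[0.005,0.06,-0.09],"rotation":[0,0,0],"claw":0},{"offset":[0.005,0.07,-0.09],"rotation":[0,0,0],"claw":0}]'
python3 -m handwheel '[{"offset":[0,0.01,0],"rotation":[0,0,0],"claw":0},{"offset":[0,0.02,0],"rotation":[0,0,0],"claw":0},{"offset":[0,0.03,0],"rotation":[0,0,0],"claw":0}]'
python3 -m handwheel '[{"offset":[0,0.01,0],"rotation":[0,0,0],"claw":0},{"offset":[0,0.02,0],"rotation":[0,0,0],"claw":0},{"offset":[0,0.03,0],"rotation":[0,0,0],"claw":0}]'
```

```text
time: 2.32
tool_pos: [0.6683, -0.0884, 0.2646]
tool_rot: [3.14, -0.0, 1.59]
contact_force: [0.3, 0.4, -0.3]
width: -0.0002
gripper_force: 0.0
time: 2.57
tool_pos: [0.6682, -0.0771, 0.2638]
tool_rot: [3.141, 0.0, 1.59]
contact_force: [-0.4, -1.1, 1.1]
width: -0.0004
gripper_force: 2.5
time: 2.82
tool_pos: [0.6679, -0.0671, 0.2638]
tool_rot: [-3.142, 0.003, 1.588]
contact_force: [-1.8, -5.0, 4.5]
width: 0.0
gripper_force: 2.9
```

```bash
python3 -m handwheel '[{"offset":[0,0.01,0],"rotation":[0,0,0],"claw":0},{"offset":[-0.001,0.02,0],"rotation":[0,0,0],"claw":0},{"offset":[-0.001,0.03,0],"rotation":[0,0,0],"claw":0},{"offset":[-0.002,0.04,0],"rotation":[0,0,0],"claw":0},{"offset":[-0.002,0.05,0],"rotation":[0,0,0],"claw":0},{"offset":[-0.002,0.06,0],"rotation":[0,0,0],"claw":0}]'
python3 -m handwheel '[{"offset":[0,0.005,0],"rotation":[0,0,0],"claw":0},{"offset":[0,0.01,0],"rotation":[0,0,0],"claw":0}]'
python3 -m handwheel '[{"offset":[0,0.005,0],"rotation":[0,0,0],"claw":0},{"offset":[0,0.01,0],"rotation":[0,0,0],"claw":0}]'
```

```text
time: 3.32
tool_pos: [0.6672, -0.0432, 0.2637]
tool_rot: [3.141, 0.003, 1.588]
contact_force: [-0.6, -5.7, 3.3]
width: 0.0001
gripper_force: 2.9
time: 3.48
tool_pos: [0.6671, -0.0389, 0.2637]
tool_rot: [-3.142, 0.002, 1.588]
contact_force: [-1.3, -5.2, 4.0]
width: -0.0001
gripper_force: 2.7
time: 3.65
tool_pos: [0.6671, -0.0351, 0.2637]
tool_rot: [-3.141, 0.002, 1.588]
contact_force: [-1.7, -5.4, 4.0]
width: 0.0002
gripper_force: 2.7
```

```bash
python3 -m handwheel '[{"offset":[0,0.005,0],"rotation":[0,0,0],"claw":0},{"offset":[0,0.01,0],"rotation":[0,0,0],"claw":0}]' | sed -n '2p;4p'
python3 -m handwheel '[{"offset":[0,0.005,0],"rotation":[0,0,0],"claw":0},{"offset":[-0.001,0.01,0],"rotation":[0,0,0],"claw":0}]'| sed -n '2p;4p'
```

```text
tool_pos: [0.667, -0.0311, 0.2636]
contact_force: [-1.5, -4.1, 2.9]
tool_pos: [0.6668, -0.0271, 0.2636]
contact_force: [-0.3, -5.8, 1.7]
```

```bash
python3 -m handwheel '[{"offset":[0,0.005,0],"rotation":[0,0,0],"claw":0},{"offset":[0,0.01,0],"rotation":[0,0,0],"claw":0}]' | sed -n '2p;4p'
python3 -m handwheel '[{"offset":[0,0.005,0],"rotation":[0,0,0],"claw":0},{"offset":[-0.001,0.01,0],"rotation":[0,0,0],"claw":0}]'| sed -n '2p;4p'
```

```text
tool_pos: [0.6667, -0.0231, 0.2636]
contact_force: [-1.6, -5.1, 3.9]
tool_pos: [0.6666, -0.0191, 0.2636]
contact_force: [0.1, -5.6, 2.5]
```

```bash
python3 -m handwheel '[{"offset":[0,0.005,0],"rotation":[0,0,0],"claw":0},{"offset":[0,0.01,0],"rotation":[0,0,0],"claw":0}]' | sed -n '2p;4p'
python3 -m handwheel '[{"offset":[0,0.005,0],"rotation":[0,0,0],"claw":0},{"offset":[-0.001,0.01,0],"rotation":[0,0,0],"claw":0}]'| sed -n '2p;4p'
```

```text
tool_pos: [0.6665, -0.0151, 0.2636]
contact_force: [-0.0, -4.3, 3.3]
tool_pos: [0.6663, -0.0111, 0.2636]
contact_force: [1.4, -4.6, 2.3]
```

```bash
python3 -m handwheel '[{"offset":[0,0.005,0],"rotation":[0,0,0],"claw":0},{"offset":[0,0.01,0],"rotation":[0,0,0],"claw":0}]' | sed -n '2p;4p'
python3 -m handwheel '[{"offset":[0,0.005,0],"rotation":[0,0,0],"claw":0},{"offset":[-0.001,0.01,0],"rotation":[0,0,0],"claw":0}]'| sed -n '2p;4p'
```

```text
tool_pos: [0.6662, -0.0072, 0.2636]
contact_force: [-0.7, -6.5, 3.6]
tool_pos: [0.6661, -0.0038, 0.2637]
contact_force: [2.3, -6.8, 2.3]
```

```bash
python3 -m handwheel '[{"offset":[0,0.003,0],"rotation":[0,0,0],"claw":0},{"offset":[0,0.005,0],"rotation":[0,0,0],"claw":0}]' | sed -n '2p;4p'
python3 -m handwheel '[{"offset":[0,0.003,0],"rotation":[0,0,0],"claw":0},{"offset":[0,0.005,0],"rotation":[0,0,0],"claw":0}]'| sed -n '2p;4p'
```

```text
tool_pos: [0.666, -0.0017, 0.2636]
contact_force: [1.5, -7.5, 2.5]
tool_pos: [0.666, 0.0, 0.2637]
contact_force: [0.6, -7.7, 3.7]
```

```bash
python3 -m handwheel '[{"offset":[0,0.003,0],"rotation":[0,0,0],"claw":0},{"offset":[0,0.003,0],"rotation":[0,0,0],"claw":0}]' | sed -n '2p;4p'
python3 -m handwheel '[{"offset":[0,0.003,0],"rotation":[0,0,0],"claw":0},{"offset":[0,0.003,0],"rotation":[0,0,0],"claw":0}]' | sed -n '2p;4p'
```

```text
tool_pos: [0.6659, 0.0013, 0.2636]
contact_force: [0.4, -7.3, 2.1]
tool_pos: [0.6659, 0.0019, 0.2636]
contact_force: [0.8, -7.9, 3.1]
```

```bash
for i in 1; do :; done; python3 -m handwheel '[{"offset":[0,0.003,0],"rotation":[0,0,0],"claw":0},{"offset":[0,0.003,0],"rotation":[0,0,0],"claw":0}]' | sed -n '2p;4p'
python3 -m handwheel '[{"offset":[0,0.002,0],"rotation":[0,0,0],"claw":0},{"offset":[0,0.002,0],"rotation":[0,0,0],"claw":0}]' | sed -n '2p;4p'
```

```text
tool_pos: [0.6659, 0.0025, 0.2637]
contact_force: [0.0, -10.2, 3.4]
tool_pos: [0.6659, 0.0028, 0.2637]
contact_force: [0.3, -10.8, 3.9]
```

```bash
python3 -m handwheel '[{"offset":[0,0.003,0],"rotation":[0,0,0],"claw":0},{"offset":[0,0.003,0],"rotation":[0,0,0],"claw":0}]' | sed -n '2p;4p'
python3 -m handwheel '[{"offset":[0,0.002,0],"rotation":[0,0,0],"claw":0},{"offset":[0,0.002,0],"rotation":[0,0,0],"claw":0}]' | sed -n '2p;4p'
```

```text
tool_pos: [0.6659, 0.0034, 0.2637]
contact_force: [-0.4, -13.1, 5.1]
tool_pos: [0.6659, 0.0037, 0.2637]
contact_force: [-0.2, -14.0, 4.5]
```

The catch has gone in: force held at 7–8 N, then rose steadily to 14 N. I back off and go above the handle.

```bash
python3 -m handwheel '[{"offset":[0,-0.06,0],"rotation":[0,0,0],"claw":0},{"offset":[0,-0.1,0.02],"rotation":[0,0,0],"claw":0},{"offset":[0,-0.15,0.1],"rotation":[0,0,0],"claw":0},{"offset":[-0.05,-0.15,0.2],"rotation":[0,0,0.1],"claw":0},{"offset":[-0.12,-0.15,0.22],"rotation":[0,0,0.2],"claw":0.5},{"offset":[-0.2,-0.15,0.22],"rotation":[0,0,0.3],"claw":0.8},{"offset":[-0.2,-0.15,0.22],"rotation":[0,0,0.4],"claw":0.8},{"offset":[-0.2,-0.15,0.22],"rotation":[0,0,0.48],"claw":0.8},{"offset":[-0.2,-0.15,0.22],"rotation":[0,0,0.56],"claw":0.8},{"offset":[-0.2,-0.15,0.22],"rotation":[0,0,0.64],"claw":0.8}]'
python3 -m handwheel '[{"offset":[0,0,0],"rotation":[0,0,0.08],"claw":0.8},{"offset":[0,0,0],"rotation":[0,0,0.16],"claw":0.8},{"offset":[0,0,0],"rotation":[0,0,0.24],"claw":0.8},{"offset":[0,0,0],"rotation":[0,0,0.32],"claw":0.8},{"offset":[0,0,0],"rotation":[0,0,0.37],"claw":0.8},{"offset":[0,0,0],"rotation":[0,0,0.37],"claw":0.8}]'
python3 - <<'E'
from h import *
cv2.imwrite("pics/t2.png",robot.snapshot("top"));cv2.imwrite("pics/w2.png",robot.snapshot("wrist"))
E
```

```text
time: 7.15
tool_pos: [0.5854, -0.0507, 0.3517]
tool_rot: [3.141, 0.001, 2.471]
contact_force: [-0.5, 0.1, -0.4]
width: 0.0683
gripper_force: 0.0
time: 7.65
tool_pos: [0.5856, -0.0508, 0.3512]
tool_rot: [3.141, -0.0, 3.049]
contact_force: [0.9, -0.1, -0.3]
width: 0.0684
gripper_force: 0.0
```

View pics/w2.png

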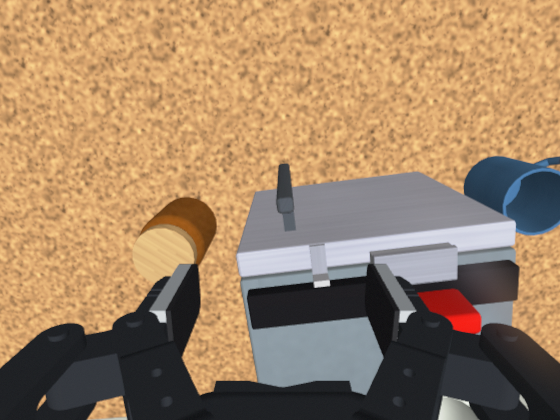

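The handle top is at (285,205) and the fingers are centred at column 283. I check the handle by ray.

```bash
python3 - <<'E'
from h import *
print(ray("wrist",285,205,.25),robot.camera_params("wrist")["world_from_camera"][:3,3])
im=cv2.imread("pics/t2.png");m=red(im);print(cv2.boundingRect(m))
E
```

```text
[ 0.58345022 -0.04901875  0.25      ] [ 0.51459038 -0.04394262  0.49411358]
(238, 206, 40, 14)
```

```bash
python3 -m handwheel '[{"offset":[-0.003,0.003,-0.1],"rotation":[0,0,0.04],"claw":0.8},{"offset":[-0.003,0.003,-0.18],"rotation":[0,0,0.077],"claw":0.8},{"offset":[-0.003,0.003,-0.26],"rotation":[0,0,0.077],"claw":0.8},{"offset":[-0.003,0.003,-0.31],"rotation":[0,0,0.077],"claw":0.8},{"offset":[-0.003,0.003,-0.338],"rotation":[0,0,0.077],"claw":0.8},{"offset":[-0.003,0.003,-0.338],"rotation":[0,0,0.077],"claw":0.8}]'
python3 -m handwheel '[{"offset":[0,0,0],"rotation":[0,0,0],"claw":0},{"offset":[0,0,0],"rotation":[0,0,0],"claw":0},{"offset":[0,0,0],"rotation":[0,0,0],"claw":0},{"offset":[0,0,0],"rotation":[0,0,0],"claw":0},{"offset":[0,0,0],"rotation":[0,0,0],"claw":0},{"offset":[0,0,0],"rotation":[0,0,0],"claw":0},{"offset":[0,0,0],"rotation":[0,0,0],"claw":0},{"offset":[0,0,0],"rotation":[0,0,0],"claw":0}]' 30
python3 - <<'E'
import numpy as np
# tool offsets (units of 0.4 m) and rotation share for door angles, from shut
for a in range(0,96,6):
    t=np.radians(-a);r=np.array([.584-.6195,-.0495-.1257]);R=np.array([[np.cos(t),-np.sin(t)],[np.sin(t),np.cos(t)]])
    print(a,np.round((R@r-r)/.4,3),round(-a/90,3))
E
```

```text
time: 8.25
tool_pos: [0.5834, -0.0497, 0.214]
tool_rot: [3.141, -0.003, -3.118]
contact_force: [0.4, -0.4, -0.2]
width: 0.0686
gripper_force: 0.0
time: 8.92
tool_pos: [0.5849, -0.0489, 0.2173]
tool_rot: [3.141, 0.002, -3.116]
contact_force: [-1.8, 2.6, 6.8]
width: 0.0113
gripper_force: 31.5
0 [0. 0.] 0.0
6 [-0.045  0.012] -0.067
12 [-0.089  0.028] -0.133
18 [-0.131  0.049] -0.2
24 [-0.17   0.074] -0.267
30 [-0.207  0.103] -0.333
36 [-0.241  0.136] -0.4
42 [-0.27   0.172] -0.467
48 [-0.296  0.211] -0.533
54 [-0.318  0.252] -0.6
60 [-0.335  0.296] -0.667
66 [-0.347  0.341] -0.733
72 [-0.355  0.387] -0.8
78 [-0.358  0.434] -0.867
84 [-0.356  0.48 ] -0.933
90 [-0.349  0.527] -1.0
```

```bash
python3 -m handwheel '[{"offset":[-0.02,0.005,0],"rotation":[0,0,-0.03],"claw":0},{"offset":[-0.045,0.012,0],"rotation":[0,0,-0.067],"claw":0},{"offset":[-0.067,0.02,0],"rotation":[0,0,-0.1],"claw":0},{"offset":[-0.089,0.028,0],"rotation":[0,0,-0.133],"claw":0},{"offset":[-0.11,0.038,0],"rotation":[0,0,-0.167],"claw":0},{"offset":[-0.131,0.049,0],"rotation":[0,0,-0.2],"claw":0},{"offset":[-0.131,0.049,0],"rotation":[0,0,-0.2],"claw":0}]'
```

```text
time: 9.5
tool_pos: [0.5312, -0.0294, 0.2173]
tool_rot: [-3.141, 0.001, 2.851]
contact_force: [-0.9, 0.3, 5.2]
width: 0.0114
gripper_force: 31.3
```

```bash
python3 -m handwheel '[{"offset":[-0.039,0.025,0],"rotation":[0,0,-0.067],"claw":0},{"offset":[-0.076,0.054,0],"rotation":[0,0,-0.133],"claw":0},{"offset":[-0.11,0.087,0],"rotation":[0,0,-0.2],"claw":0},{"offset":[-0.139,0.123,0],"rotation":[0,0,-0.267],"claw":0},{"offset":[-0.165,0.162,0],"rotation":[0,0,-0.333],"claw":0},{"offset":[-0.187,0.203,0],"rotation":[0,0,-0.4],"claw":0},{"offset":[-0.204,0.247,0],"rotation":[0,0,-0.467],"claw":0},{"offset":[-0.204,0.247,0],"rotation":[0,0,-0.467],"claw":0}]'
```

```text
time: 10.17
tool_pos: [0.4481, 0.0711, 0.2172]
tool_rot: [-3.14, 0.0, 2.116]
contact_force: [-9.5, -2.1, 17.6]
width: 0.0111
gripper_force: 33.2
```

```bash
python3 -m handwheel '[{"offset":[-0.014,0.045,0],"rotation":[0,0,-0.067],"claw":0},{"offset":[-0.023,0.091,0],"rotation":[0,0,-0.133],"claw":0},{"offset":[-0.027,0.138,0],"rotation":[0,0,-0.2],"claw":0},{"offset":[-0.025,0.184,0],"rotation":[0,0,-0.267],"claw":0},{"offset":[-0.018,0.231,0],"rotation":[0,0,-0.333],"claw":0},{"offset":[-0.018,0.231,0],"rotation":[0,0,-0.333],"claw":0}]'
```

```text
time: 10.67
tool_pos: [0.4431, 0.1652, 0.2172]
tool_rot: [3.14, -0.002, 1.593]
contact_force: [-7.3, 0.8, 17.4]
width: 0.0116
gripper_force: 33.5
```

```bash
python3 -m handwheel '[{"offset":[0,0,0],"rotation":[0,0,0],"claw":0.3},{"offset":[0,0,0],"rotation":[0,0,0],"claw":0.5},{"offset":[0,0,0],"rotation":[0,0,0],"claw":0.5},{"offset":[0,0,0],"rotation":[0,0,0],"claw":0.5},{"offset":[0,0,0.06],"rotation":[0,0,0],"claw":0.5},{"offset":[0,0,0.15],"rotation":[0,0,0],"claw":0.5},{"offset":[0,0,0.25],"rotation":[0,0,0],"claw":0.5},{"offset":[0,0.1,0.33],"rotation":[0,0,0],"claw":0.5},{"offset":[0,0.2,0.35],"rotation":[0,0,0],"claw":0.5},{"offset":[0,0.3,0.35],"rotation":[0,0,0],"claw":0.5}]'
python3 -m handwheel '[{"offset":[0,0.1,0],"rotation":[0,0,0],"claw":0.5},{"offset":[0,0.2,0],"rotation":[0,0,0],"claw":0.5},{"offset":[0,0.3,0],"rotation":[0,0,0],"claw":0.5},{"offset":[0,0.4,0],"rotation":[0,0,0],"claw":0.5},{"offset":[0,0.4,0],"rotation":[0,0,0],"claw":0.5}]'
python3 - <<'E'
from h import *
im=robot.snapshot("top");cv2.imwrite("pics/t3.png",im);cv2.imwrite("pics/s3.png",robot.snapshot("side"))
np.set_printoptions(precision=4,suppress=True)
b,c=box(red(im));print([ray("top",*q,.288) for q in b])
E
```

```text
time: 11.5
tool_pos: [0.4447, 0.2756, 0.3593]
tool_rot: [3.136, -0.002, 1.591]
contact_force: [1.6, -0.1, -0.8]
width: 0.0424
gripper_force: 0.0
time: 11.92
tool_pos: [0.4411, 0.4426, 0.3551]
tool_rot: [-3.139, -0.004, 1.602]
contact_force: [-1.5, -0.3, 1.3]
width: 0.0427
gripper_force: 0.0
[array([0.6755, 0.073 , 0.288 ]), array([0.6749, 0.0127, 0.288 ]), array([0.6546, 0.013 , 0.288 ]), array([0.6552, 0.0728, 0.288 ])]
```

View pics/t3.png

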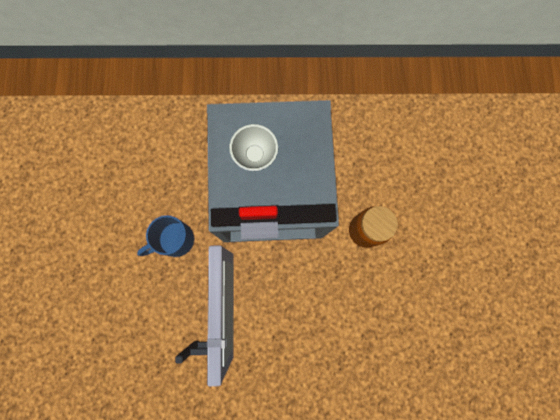

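View pics/s3.png

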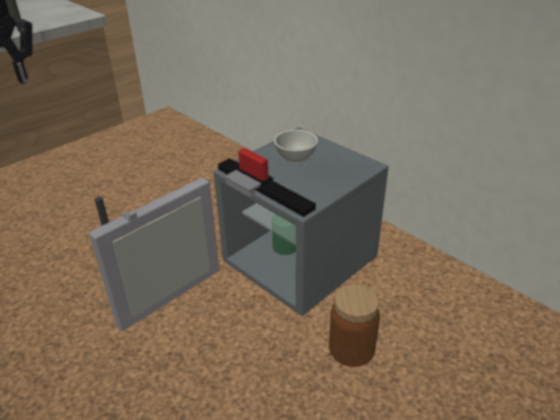

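The top view shows the door at about a right angle, with its panel at columns 208–232, and the grip home at (258,212). The mug, jar and bowl have not moved, and the arm is clear.

```bash
python3 -c "
from bench import robot
print(robot.job_done())"
```

```text
the job is handed in; nothing more can be done
None
```

I pushed the lock slide home (force rose to 14 N, about 79 mm of travel), opened the door to about 90°, left the mug, jar and bowl where they stood, and handed the job in at about 12 s; no verdict was returned.

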